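Hold a gate-hinge leaf in line on its jamb for tacking

TASK

Lift the loose brass-coloured hinge leaf out of the open blue die, bring it to the red jamb block and lower its knuckle into the gap between the two fixed steel knuckles, the leaf level and reaching away from the jamb, until all three bores line up closely enough for a hinge pin to start. Finish while still gripping the leaf there, steady and carried by the gripper, not pressed against the jamb; do not let go. Leave the hinge pin, the magnet and the hammer where they are.

Things in the scene. Friction and masses are not known exactly. Their poses are not given: they have to be found in the camera images.
- leaf: Loose brass-coloured hinge leaf, 0.36 kg, level in the die at the start. Origin: centre of knuckle bore; y along the bore, x towards the flange, z up. Knuckle: tube 28 mm outside, 16 mm bore, y -12 to 12. Neck 24 mm wide, then plate z -3 to 3, y -25 to 25, x 20 to 66. Upright flange at its far edge: 8 mm thick (x 58 to 66), 50 mm wide, top at z 58. It lifts straight up.
- leaf_flange (a point): Point in the middle of the leaf's upright flange at leaf x 62, y 0, z 38 mm: a good place to pinch it across its 8 mm thickness (along leaf x), from above. Axes as the leaf.
- die: Blue die block fixed to the table, 140 (x) by 100 (y) by 34 mm high. Origin: centre of its underside; x as the leaf's x at the start. Open pocket 85 by 55 mm, about 2.5 mm play round the leaf; floor under the plate 23 mm above the table, so the bore starts 26 mm above the table and the flange stands 50 mm out of the die.
- jamb_bore (a point): Centre of the gap between the two fixed knuckles on their bore axis, 105 mm above the table. y along the axis, x away from the jamb, z up: the leaf's frame must end coinciding with this one. Fixed knuckles: 28 mm outside, 16 mm bore, at y 16 to 40 and -40 to -16; the 32 mm gap is open above, below and to +x. The fixed leaf plate's face is at x -20.
- jamb: Fixed red jamb block on a steel foot, carrying the fixed hinge leaf. Origin: on the table below point jamb_bore, same axes. Block x -82 to -26, y -60 to 60, top 124 mm above the table; foot x -116 to -16, 160 mm wide, 10 mm high. Nothing stands on the +x side of the hinge.
- pin: Bystander: steel hinge pin standing on its head, head 26 mm across, shaft 12 mm, 68 mm high. Origin: centre of its underside.
- magnet: Bystander: orange welding magnet, 70 by 70 by 16 mm, lying flat. Origin: centre of its underside.
- hammer: Bystander: hammer lying on the table, 240 mm long, handle to its -x. Origin on the underside near the middle.
Things that resemble listed ones, but are neither listed nor needed, are in the scene too. There is more than one size of the leaf; the one meant has the size given above. Of the things shaped like the die, the blue one is meant.

How it is judged (in metres and radians):
On the way:
1. the leaf is gripped and lifted clear out of the die (contact force between the fingers and leaf above 1.5 N and z of leaf in the frame of die above 0.06 m and contact force between leaf and die below 0.1 N), for 0.2 s.
At the end, for the whole second after the job is handed in: The leaf is held by the fingers (over 1.5 N) with its bore centre within 5 mm of the centre of the jamb bores, bore axes within 0.1 rad, leaf level within 0.12 rad and reaching away from the jamb, touching the jamb with less than 6 N, and still (under 20 mm/s) (distance between leaf and jamb_bore below 0.005 m and angle between the y axis of leaf and the y axis of jamb_bore, either way round below 0.1 rad and angle between leaf's own z axis and vertical below 0.12 rad and x of leaf_flange in the frame of jamb_bore above 0.04 m and contact force between the fingers and leaf above 1.5 N and contact force between leaf and jamb below 6 N and linear speed of leaf below 0.02 m/s); the arm keeps its last pose, push and grip.
It fails at once if the hinge pin, the magnet or the hammer is moved more than 25 mm (distance of any of pin, magnet, hammer from where it was at the start of the episode above 0.025 m).
It also fails if it takes over 48 s, if anything falls off the work surface, if the arm or the gripper's body presses on something with over 40 N, if the wrist force passes 120 N, or if a joint passes its speed limit or range.

ROBOT

A 6-joint arm with a two-finger parallel gripper is mounted at the origin on the work surface. World frame = base frame: x ahead of the robot, y to its left, z up, the work surface at z = 0. Lengths are in mm, angles in rad, forces in N, time in s.
With the tool pointing down it reaches from about 350 to 775 mm from the base axis. Payload 7.3 kg.
Tool frame: the origin (TCP) lies midway between the tips of the shut fingers; the grasp point (between the pads) lies 19 mm behind it; z points along the fingers, y is the line along which they close (so a half turn about z gives the same grasp; the last joint's range is limited). The gripper opens to 92 mm and grips with 3 to 60 N. Pads are 19 mm wide; open, the fingers measure 130 mm over their backs; the gripper's body (75 mm by 190 mm) begins 47 mm behind the grasp point.
Start: joints at [1.121, 0.342, 1.524, -0, 1.275, -0.146], TCP at [157.038, 500.983, 226.741] pointing down, gripper open.
Joint ranges: [-2.53, 2.53], [-0.77, 2.02], [0.04, 2.7], [-1, 4.14], [0.28, 2.66], [-3.11, 3.11]. Speed limits (rad/s): [2.57, 2.57, 3.14, 3.14, 3.14, 3.14].

INTERFACE

Orientations are given as [roll, pitch, yaw] about the fixed x, y, z axes, in that order (R = Rz(yaw) Ry(pitch) Rx(roll)).
In Python, from plant import ctrl gives the robot as it stands.
- The arm moves only by the tool carry_out, never from a script. Its argument "series" is text: rows parted by semicolons, each of 7 numbers parted by spaces: the closure, from 0 (fully open) to 1 (shut), then the shift along the tool's x, y, z in cm, then the turn, a rotation vector about the tool's x, y, z in rad. A call has exactly 8 rows; each row is the pose to reach, as a shift and turn from the pose commanded when the call began, along the tool's axes at that moment; what a row does not reach only later rows make up. A row lasts 1/12 s, in which the tool goes at most 41.7 mm and 7.16 degrees, less where a joint would pass 70% of its speed; a pose out of reach is approached as far as the arm can. A call with a gripper value outside its range is refused whole. The fingers move at their own pace and stop on an object; the grip force is fixed at half the most. Time passes only in rows, so rows that repeat a pose let the fingers close, or fill a call up. It gives the time, the measured TCP pose, the force, the opening and the grip force at its end, in the units of the state.
- ctrl.sense(): the state, without advancing time (a new reading comes with each control period).
- ctrl.camera(name): name is "scene" or "side" or "wrist"; returns (picture, depth): 480x640x3 uint8, blue, green, red; 480x640 float32, mm along the optical axis (not along the pixel's ray), 0 where there is no reading.
- ctrl.camera_params(name): a dict with "fx", "fy", "cx", "cy" (pixels), "k1" (the pictures are not rectified: a ray, as slopes to the right and down, at radius r is drawn at 1 + k1 r^2 times it, then the intrinsics apply), "world_to_cam" (4x4, takes a point from world to camera coordinates); the wrist camera has in their place "hand_eye" (4x4, takes a point from camera to tool coordinates, whose origin is the TCP and whose axes are the flange's). Camera axes: x right, y down, z forward; pixel columns grow to the right and rows downward; lengths in mm; the calibration is good to about 2 mm. A picture is of the moment at which its call begins: read the wrist's pose just before it. camera_params takes no time and is no camera call.
- ctrl.job_done(): hands the job in; it is judged then, once.
Trained networks look in the newest picture that a camera, given by its name, has taken for a name from the list of things; names that differ only in an ending like _2 or _b are one class to them, and where a whole thing is asked for, a point or a joint stands for the part that bears it (a point fixed in the world has none). Each returns a list of dicts, best first, with "score" (0 to 1); they miss things now and then, are a little off and sometimes report something else, mostly with a low value. They report only what shows in the picture. A call takes as long as a camera call. They do not tell look-alikes from the thing itself.
- ctrl.silhouettes(name, camera): "region" (480x640 bool, what is visible of it) and "pixel" ([row, column] in pixels, amid what is visible of it).
The state is a dict: "t": time; "joint_positions": joint angles; "joint_vel": joint speeds; "joint_torque": joint torques, N m; "position": TCP position; "orientation": TCP orientation; "contact_force": force on the tool from outside, world axes, zero at the start; "ft_torque": the same for the moment, N m; "width": opening from 0.0 (shut) to 1.0 (fully open); "finger_force": force on a finger pad.
Only numpy, scipy, OpenCV 4.12 (cv2) and the standard library are available. Lean on these libraries where they do the work, as an engineer would, in place of code of your own. Each camera call takes 0.05 s, during which the arm holds its last target. There are 200 camera calls.

## Working session

There is one attempt and no reset: what is moved stays moved. The work goes in short steps, Python scripts to look and compute and a tool call to move; the robot and the scene stay as the last step left them, time stands still between calls to the robot, and variables do not carry over. Pictures are saved under pics/ and viewed, at most 10 in all, crops included, and the job is handed in when it is done.

Besides the shell and the picture viewer there is one more tool, called after "Emit:" in YAML: its name, and indented under it one key for each argument. carry_out: Moves the arm, as the interface text tells. Its arguments: {"type":"object","properties":{"series":{"type":"string"}},"required":["series"]}

```bash
mkdir -p pics; ls; cat > h.py <<'E'
import numpy as np,cv2
from scipy.spatial.transform import Rotation as R
from plant import ctrl
def tool(s):
    T=np.eye(4);T[:3,:3]=R.from_euler('xyz',s['orientation']).as_matrix();T[:3,3]=s['position'];return T
def c2w(name,s):
    p=ctrl.camera_params(name)
    return (tool(s)@np.array(p['hand_eye'])) if name=='wrist' else np.linalg.inv(np.array(p['world_to_cam']))
def cloud(name,depth,s):
    p=ctrl.camera_params(name)
    v,u=np.mgrid[:480,:640].astype(float)
    K=np.array([[p['fx'],0,p['cx']],[0,p['fy'],p['cy']],[0,0,1]])
    n=cv2.undistortPoints(np.stack([u.ravel(),v.ravel()],1)[:,None],K,np.array([p['k1'],0,0,0,0.]))[:,0].reshape(480,640,2)
    P=np.dstack([n[...,0]*depth,n[...,1]*depth,depth,np.ones_like(depth)])
    return (P@c2w(name,s).T)[...,:3]
E
python3 - <<'E'
from h import *
for n in ['scene','side']:
    s=ctrl.sense();im,d=ctrl.camera(n);P=cloud(n,d,s)
    cv2.imwrite(f'pics/{n}0.png',im);np.savez(f'{n}0.npz',im=im,d=d,P=P)
    for k in ['leaf','die','jamb','pin','magnet','hammer']:
        for r in ctrl.silhouettes(k,n):
            m=r['region']&(d>0);q=P[m]
            print(n,k,round(r['score'],2),np.round(r['pixel']),m.sum(),np.round(np.median(q,0)) if len(q) else '',np.round(np.percentile(q,98,axis=0)) if len(q) else '')
print(s['orientation'],s['position'],s['width'],s['t'])
E
```

```text
pics
scene leaf 0.97 [182. 333.] 906 [414. 113.  40.] [428. 170.  68.]
scene leaf 0.75 [243. 278.] 1160 [555. -50.  44.] [635.  -7.  68.]
scene leaf 0.56 [223. 374.] 726 [557. 179.  32.] [575. 199.  84.]
scene die 0.88 [179. 411.] 2140 [423. 321.  29.] [480. 401.  36.]
scene die 0.87 [242. 361.] 1906 [583. 139.  32.] [615. 230.  36.]
scene jamb 0.86 [261. 180.] 3798 [ 612. -268.  101.] [ 648. -212.  126.]
scene pin 0.43 [323. 226.] 1127 [ 727. -196.   15.] [ 758. -160.   19.]
scene magnet 0.82 [322. 224.] 1028 [ 727. -197.   15.] [ 758. -163.   19.]
scene hammer 0.57 [325. 316.] 1741 [774. -21.  23.] [816.  71.  28.]
side leaf 0.83 [299. 324.] 726 [548. 195.  58.] [572. 201.  84.]
side leaf 0.69 [250. 323.] 1112 [571. -28.  40.] [629.  -1.  67.]
side leaf 0.68 [306. 408.] 1728 [392. 163.  42.] [426. 178.  67.]
side die 0.86 [318. 323.] 2232 [553. 208.  33.] [606. 234.  35.]
side die 0.73 [385. 401.] 5698 [414. 344.  33.] [473. 403.  36.]
side jamb 0.72 [204. 335.] 2491 [ 566. -242.   65.] [ 641. -202.  124.]
side pin 0.63 [203. 334.] 2450 [ 566. -242.   65.] [ 636. -202.  124.]
side pin 0.55 [313. 228.] 264 [737. 195.  23.] [750. 203.  67.]
side magnet 0.74 [227. 278.] 428 [ 719. -180.   14.] [ 754. -157.   17.]
side magnet 0.59 [201. 335.] 2511 [ 566. -242.   64.] [ 641. -202.  124.]
side hammer 0.81 [265. 237.] 1093 [764.  55.  21.] [811.  76.  26.]
[-3.14133194e+00 -4.70766832e-05  2.83777719e+00] [157.00300972 500.89979003 226.58325682] 0.9976557854424023 0.35
```

View pics/scene0.png

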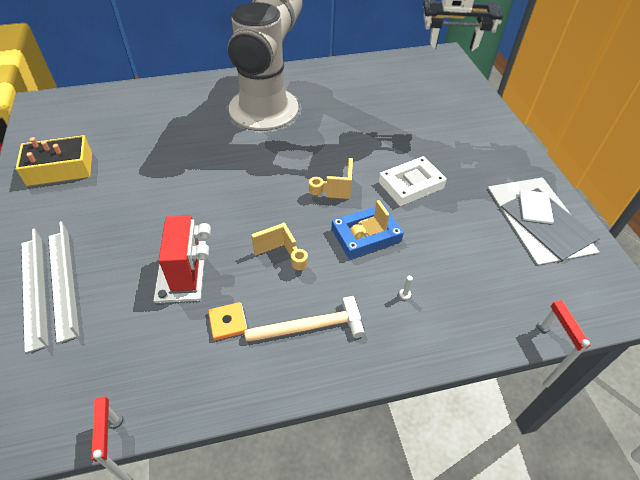

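View pics/side0.png

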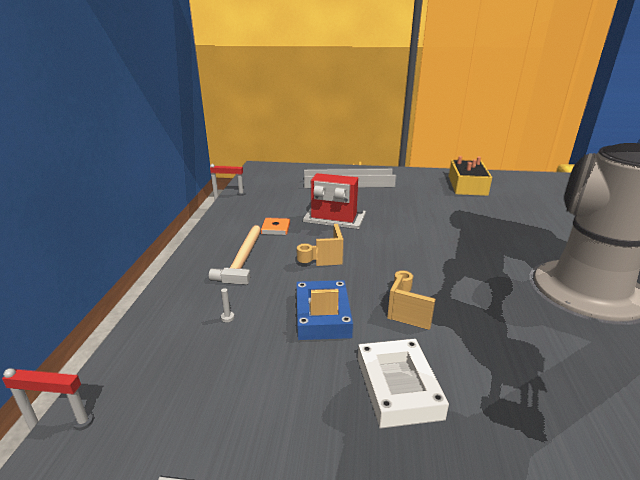

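The first scene view shows three brass leaves that could be confused:
- (223,374), standing in the blue die
- (182,333), lying loose
- (243,278), lying loose

There are also two dies, blue at (242,361) and white at (179,411). I choose the leaf in the blue die. The jamb is at (261,180) with its knuckles facing +y. The pin is at (290,405), the magnet at (322,227) and the hammer at (325,316). Next I fit the poses.

```bash
python3 - <<'E'
from h import *
for n in ['scene','side']:
    z=np.load(n+'0.npz');im,d,P=z['im'],z['d'],z['P']
    hsv=cv2.cvtColor(im,cv2.COLOR_BGR2HSV);H,S,V=[hsv[...,i].astype(int) for i in range(3)]
    def sel(c,r,lo,hi): return (d>0)&(np.hypot(P[...,0]-c[0],P[...,1]-c[1])<r)&(P[...,2]>lo)&(P[...,2]<hi)
    m=sel((560,165),110,28,42)&(H>100)&(H<125)&(S>150)
    print(n,'die',m.sum(),cv2.minAreaRect(P[m][:,:2].astype(np.float32)),np.median(P[m][:,2]))
    m=sel((560,185),50,45,95)&(H>12)&(H<32)&(S>90)
    q=P[m];print(' flange',m.sum(),q.mean(0).round(1),np.percentile(q,[1,99],axis=0).round(1),cv2.minAreaRect(q[:,:2].astype(np.float32)))
    red=((H<8)|(H>172))&(S>150)
    m=sel((600,-260),110,117,132)&red
    print(' jambtop',m.sum(),cv2.minAreaRect(P[m][:,:2].astype(np.float32)) if m.sum()>5 else '',np.median(P[m][:,2]))
    m=sel((600,-230),110,85,125)&(S<60)&(V>90)
    q=P[m];print(' knuck',m.sum(),np.percentile(q,[2,50,98],axis=0).round(1),cv2.minAreaRect(q[:,:2].astype(np.float32)))
    for k in[(560,-30),(410,120)]:
        m=sel(k,110,-5,100)&(H>12)&(H<32)&(S>90);print(' other',P[m].max(0),P[m].min(0))
c=np.load('scene0.npz')['im'];cv2.imwrite('pics/crop.png',cv2.resize(np.hstack([c[170:280,310:430],c[200:310,140:260]]),None,fx=3.3,fy=3.3,interpolation=2))
print(ctrl.camera_params('wrist')['hand_eye'])
E
```

```text
scene die 1001 ((557.8096923828125, 157.04104614257812), (103.88483428955078, 140.65869140625), 9.379115104675293) 33.22707295034343
 flange 179 [553.1 189.4  66.6] [[526.1 183.6  45.1]
 [575.1 197.5  86.5]] ((550.2174682617188, 190.45553588867188), (52.60443878173828, 8.812946319580078), 9.430952072143555)
 jambtop 1204 ((572.0147705078125, -271.6174011230469), (55.937984466552734, 119.4024887084961), 81.26325988769531) 123.26451393696306
 knuck 710 [[ 536.3 -249.7   89.3]
 [ 588.6 -229.1  112.6]
 [ 623.  -202.3  123. ]] ((574.495849609375, -223.93125915527344), (40.85771179199219, 106.79946899414062), 80.92721557617188)
 other [638.99944506  -2.88059319  69.55653185] [ 480.68363394 -114.96239651   -3.23267101]
 other [432.92644783 174.55803308  70.19276897] [332.36378734  51.24201752  -4.01112053]
side die 1295 ((555.2355346679688, 159.5487518310547), (99.00064086914062, 142.23570251464844), 9.630743980407715) 33.458346078180625
 flange 520 [548.8 195.4  66.8] [[525.  187.   45.6]
 [572.2 201.4  84.4]] ((548.875244140625, 193.9302978515625), (48.848968505859375, 13.57751178741455), 15.093123435974121)
 jambtop 320 ((569.3322143554688, -267.0528869628906), (57.087066650390625, 117.5602035522461), 82.41645812988281) 122.8762919372765
 knuck 493 [[ 529.6 -246.3   86.5]
 [ 574.7 -232.1  110.5]
 [ 618.5 -198.6  121.6]] ((577.1975708007812, -222.1498565673828), (45.6699104309082, 95.81851196289062), 82.56234741210938)
 other [633.66405934   2.59171843  68.08651494] [ 529.72475443 -120.9474339    -2.23062659]
 other [429.25502183 180.96748787  68.87411125] [328.54918891  17.88466709  -1.68977101]
[[-1.56726977e-03 -9.60999660e-01 -2.76545110e-01  7.50627090e+01]
 [ 9.99998523e-01 -1.70135244e-03  2.44920836e-04 -6.33103094e-02]
 [-7.05869538e-04 -2.76544318e-01  9.61000906e-01 -1.59171842e+02]
 [ 0.00000000e+00  0.00000000e+00  0.00000000e+00  1.00000000e+00]]
```

View pics/crop.png

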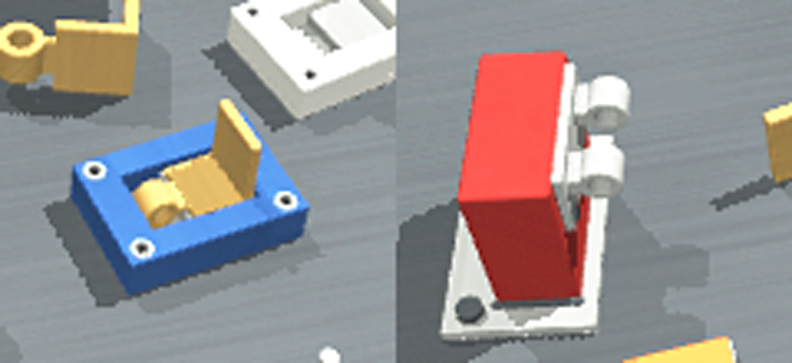

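The crop confirms the choice: the leaf in the blue die is at crop (190,170) with its upright flange at (240,135), and the jamb knuckles are on the right. I estimate the flange at (550,192) with leaf yaw about 99.5°, and the jamb bore at about (578,-216) with yaw about 82°. Next I move above the flange.

```bash
cat >> h.py <<'E'
def go(p,ydir_deg):
    "shift (cm) and rotvec in tool axes to reach TCP p, pointing down, tool y along ydir_deg"
    s=ctrl.sense();T=tool(s);a=np.radians(ydir_deg)
    y=np.array([np.cos(a),np.sin(a),0]);z=np.array([0,0,-1.]);G=np.stack([np.cross(y,z),y,z],1)
    print('t',round(s['t'],2),'pos',np.round(s['position'],1),'shift',np.round(T[:3,:3].T@(np.array(p)-T[:3,3])/10,2),'turn',np.round(R.from_matrix(T[:3,:3].T@G).as_rotvec(),3))
E
python3 -c "
from h import *
go((550.5,192.5,150),99.5)"
```

```text
t 0.7 pos [157.  501.  226.8] shift [-46.77 -17.67   7.67] turn [ 0.    0.   -0.47]
```

Emit:
carry_out:
  series: "0 -3.4 -1.3 0.5 0 0 -0.06; 0 -6.8 -2.6 1 0 0 -0.12; 0 -10.2 -3.9 1.5 0 0 -0.18; 0 -13.6 -5.1 2.1 0 0 -0.24; 0 -17 -6.4 2.7 0 0 -0.3; 0 -20.4 -7.7 3.3 0 0 -0.36; 0 -23.4 -8.8 3.8 0 0 -0.42; 0 -23.4 -8.8 3.8 0 0 -0.47"

```text
t: 1.37
position: [357.8, 343.7, 187.8]
orientation: [-3.14, 0.0, -2.977]
contact_force: [-0.2, 0.4, -0.1]
width: 0.998
finger_force: 0.0
```

```bash
python3 -c "
from h import *
go((550.5,192.5,150),99.5)"
```

```text
t 1.37 pos [357.8 343.7 187.8] shift [-16.53 -18.07   3.82] turn [-0.002  0.    -0.001]
```

Emit:
carry_out:
  series: "0 -2.5 -2.7 0.6 0 0 0; 0 -5 -5.4 1.2 0 0 0; 0 -7.5 -8.1 1.8 0 0 0; 0 -10 -10.8 2.4 0 0 0; 0 -12.5 -13.5 3 0 0 0; 0 -15 -16.2 3.5 0 0 0; 0 -16.5 -18.1 3.8 0 0 0; 0 -16.5 -18.1 3.8 0 0 0"

```text
t: 2.03
position: [549.8, 192.2, 149.6]
orientation: [-3.14, 0.0, -2.98]
contact_force: [-0.2, -0.4, 0.7]
width: 1.002
finger_force: 0.0
```

```bash
python3 - <<'E'
from h import *
s=ctrl.sense();im,d=ctrl.camera('wrist');P=cloud('wrist',d,s);cv2.imwrite('pics/w1.png',im)
hsv=cv2.cvtColor(im,cv2.COLOR_BGR2HSV);H,S,V=[hsv[...,i].astype(int) for i in range(3)]
near=(d>0)&(np.hypot(P[...,0]-555,P[...,1]-165)<110)
m=near&(H>100)&(H<125)&(S>150)&(P[...,2]>28)&(P[...,2]<40)
print(m.sum(),cv2.minAreaRect(P[m][:,:2].astype(np.float32)),np.median(P[m],0))
b=near&(H>12)&(H<32)&(S>90)
m=b&(P[...,2]>70);q=P[m];print(m.sum(),np.percentile(q,[1,50,99],axis=0).round(1),cv2.minAreaRect(q[:,:2].astype(np.float32)))
m=b&(P[...,2]>80);q=P[m];print(m.sum(),np.percentile(q,[1,50,99],axis=0).round(1),cv2.minAreaRect(q[:,:2].astype(np.float32)))
go((550.5,192.5,150),99.5)
E
```

```text
10897 ((555.1937866210938, 158.1531219482422), (100.50503540039062, 140.43934631347656), 9.732975959777832) [546.88900363 156.1287285   35.06575411]
6223 [[508.1 139.3  83.7]
 [522.8 226.4 238.1]
 [568.4 259.7 249.7]] ((539.9013061523438, 188.76742553710938), (65.24178314208984, 151.82472229003906), 0.38932234048843384)
6190 [[508.1 139.3  84.1]
 [522.8 226.7 238.2]
 [568.4 259.7 249.7]] ((539.9013061523438, 188.76742553710938), (65.24178314208984, 151.82472229003906), 0.38932234048843384)
t 2.08 pos [547.9 193.9 149.9] shift [-0.23 -0.18 -0.01] turn [-0.    -0.001 -0.003]
```

View pics/w1.png

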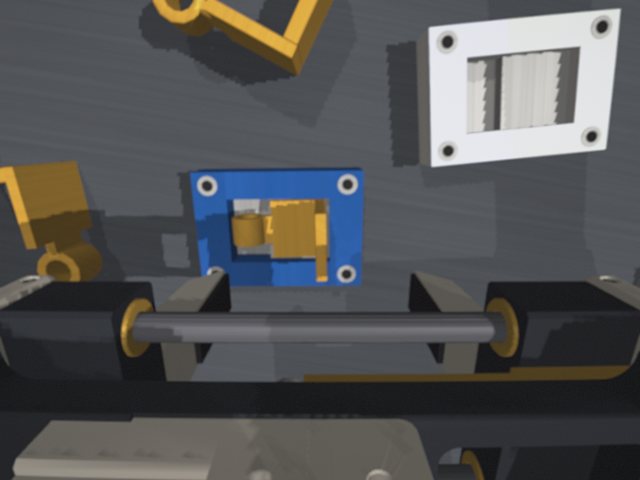

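The wrist view shows the blue die at rows 170-285 with the flange at about (260,322), midway between the fingers at columns 228 and 412. I measure the flange with its z limited.

```bash
python3 - <<'E'
from h import *
for i in range(2):
    s=ctrl.sense();im,d=ctrl.camera('wrist');P=cloud('wrist',d,s)
    hsv=cv2.cvtColor(im,cv2.COLOR_BGR2HSV);H,S=[hsv[...,i].astype(int) for i in range(2)]
    m=(d>0)&(np.hypot(P[...,0]-555,P[...,1]-165)<110)&(H>12)&(H<32)&(S>90)&(P[...,2]>78)&(P[...,2]<95)
    q=P[m];print(np.round(s['position'],1),m.sum(),np.percentile(q,[3,50,97],axis=0).round(1),cv2.minAreaRect(q[:,:2].astype(np.float32)))
    go((550.5,192.5,150),99.5)
E
```

```text
[547.9 193.9 149.9] 748 [[524.2 185.9  83.2]
 [545.  192.3  85. ]
 [570.2 198.6  86.3]] ((548.0230712890625, 192.5949249267578), (49.44197082519531, 7.980660438537598), 10.708699226379395)
t 2.13 pos [546.8 195.2 150.2] shift [-0.32 -0.32  0.02] turn [ 0.    -0.001 -0.002]
[546.8 195.2 150.2] 748 [[524.1 185.9  83.4]
 [545.1 192.3  85.1]
 [570.2 198.6  86.3]] ((548.1018676757812, 192.63800048828125), (49.71739196777344, 7.987766742706299), 10.684585571289062)
t 2.18 pos [546.2 196.  150.5] shift [-0.37 -0.42  0.05] turn [ 0.    -0.001 -0.   ]
```

```bash
python3 -c "
from h import *
go((548,192.6,46),100.2)"
```

```text
t 2.18 pos [546.2 196.  150.5] shift [-0.13 -0.37 10.45] turn [ 0.    -0.001 -0.012]
```

Emit:
carry_out:
  series: "0 -0.1 -0.3 1.5 0 0 -0.01; 0 -0.1 -0.3 3 0 0 -0.01; 0 -0.1 -0.3 4.5 0 0 -0.01; 0 -0.1 -0.3 5 0 0 -0.01; 0 -0.1 -0.3 5 0 0 -0.01; 0 -0.1 -0.3 5 0 0 -0.01; 0 -0.1 -0.3 5 0 0 -0.01; 0 -0.1 -0.3 5 0 0 -0.01"

```text
t: 2.85
position: [548.6, 193.4, 101.9]
orientation: [3.141, 0.002, -2.965]
contact_force: [0.5, -0.1, 0.2]
width: 0.999
finger_force: 0.0
```

```bash
python3 - <<'E'
from h import *
s=ctrl.sense();im,d=ctrl.camera('wrist');P=cloud('wrist',d,s)
hsv=cv2.cvtColor(im,cv2.COLOR_BGR2HSV);H,S=[hsv[...,i].astype(int) for i in range(2)]
m=(d>0)&(np.hypot(P[...,0]-555,P[...,1]-165)<110)&(H>12)&(H<32)&(S>90)&(P[...,2]>78)&(P[...,2]<95)
q=P[m];print(m.sum(),np.percentile(q,[3,50,97],axis=0).round(1),cv2.minAreaRect(q[:,:2].astype(np.float32)))
go((548,192.6,46),100.2)
E
```

```text
1086 [[524.1 185.7  82.8]
 [544.1 191.9  85.1]
 [568.2 198.   86.2]] ((546.9782104492188, 192.12155151367188), (47.25547409057617, 7.732325553894043), 10.391700744628906)
t 2.9 pos [548.6 193.3 101.7] shift [ 0.08 -0.06  5.57] turn [ 0.     0.002 -0.002]
```

Emit:
carry_out:
  series: "0 0 -0.1 1.5 0 0 0; 0 0 -0.1 3 0 0 0; 0 0 -0.1 4.5 0 0 0; 0 0 -0.1 5.2 0 0 0; 0 0 -0.1 5.6 0 0 0; 0 0 -0.1 5.6 0 0 0; 0 0 -0.1 5.6 0 0 0; 0 0 -0.1 5.6 0 0 0"

```text
t: 3.57
position: [549.0, 192.2, 45.7]
orientation: [3.141, 0.002, -2.965]
contact_force: [0.3, -0.3, 0.3]
width: 0.998
finger_force: 0.0
```

Emit:
carry_out:
  series: "1 0 0 0 0 0 0; 1 0 0 0 0 0 0; 1 0 0 0 0 0 0; 1 0 0 0 0 0 0; 1 0 0 0 0 0 0; 1 0 0 0 0 0 0; 1 0 0 0 0 0 0; 1 0 0 0 0 0 0"

```text
t: 4.23
position: [548.3, 192.1, 44.7]
orientation: [3.142, 0.0, -2.965]
contact_force: [0.6, 1.1, -0.3]
width: 0.468
finger_force: 0.0
```

Emit:
carry_out:
  series: "1 0 0 0 0 0 0; 1 0 0 0 0 0 0; 1 0 0 0 0 0 0; 1 0 0 0 0 0 0; 1 0 0 0 0 0 0; 1 0 0 0 0 0 0; 1 0 0 0 0 0 0; 1 0 0 0 0 0 0"

```text
t: 4.9
position: [548.3, 192.1, 44.7]
orientation: [3.141, 0.0, -2.965]
contact_force: [1.2, 0.9, -1.2]
width: 0.08
finger_force: 30.0
```

Emit:
carry_out:
  series: "1 0 0 0 0 0 0; 1 0 0 0 0 0 0; 1 0 0 0 0 0 0; 1 0 0 0 0 0 0; 1 0 0 -0.3 0 0 0; 1 0 0 -0.6 0 0 0; 1 0 0 -1 0 0 0; 1 0 0 -1 0 0 0"

```text
t: 5.57
position: [548.6, 192.0, 55.4]
orientation: [3.142, 0.001, -2.965]
contact_force: [0.3, 0.2, -3.5]
width: 0.087
finger_force: 30.0
```

```bash
python3 -c "
from h import *
go((548,192,230),100.2)
go((595,-110,230),81.8)"
```

```text
t 5.57 pos [548.6 192.   55.4] shift [ 5.000e-02  1.000e-02 -1.746e+01] turn [ 0.     0.001 -0.002]
t 5.57 pos [548.6 192.   55.4] shift [  0.71 -30.55 -17.46] turn [0.    0.001 0.319]
```

Emit:
carry_out:
  series: "1 0 0 -2 0 0 0; 1 0 0 -4 0 0 0; 1 0 0 -6 0 0 0; 1 0 0 -8 0 0 0; 1 0 0 -10.5 0 0 0; 1 0 0 -13 0 0 0; 1 0 0 -15.5 0 0 0; 1 0 0 -17.5 0 0 0"

```text
t: 6.23
position: [548.4, 192.0, 231.8]
orientation: [3.142, 0.002, -2.965]
contact_force: [0.4, -0.3, -4.4]
width: 0.084
finger_force: 30.0
```

```bash
python3 -c "
from h import *
go((595,-110,230),81.8)"
```

```text
t 6.23 pos [548.4 192.  231.8] shift [  0.71 -30.55   0.17] turn [0.    0.002 0.319]
```

Emit:
carry_out:
  series: "1 0.1 -2 0 0 0 0.03; 1 0.2 -5 0 0 0 0.07; 1 0.3 -8 0 0 0 0.11; 1 0.4 -11 0 0 0 0.15; 1 0.5 -14 0 0 0 0.19; 1 0.6 -17 0 0 0 0.23; 1 0.7 -20 0 0 0 0.27; 1 0.7 -22 0 0 0 0.32"

```text
t: 6.9
position: [579.8, -28.6, 229.6]
orientation: [-3.141, -0.0, 2.994]
contact_force: [0.6, 0.5, -4.8]
width: 0.087
finger_force: 30.0
```

```bash
python3 -c "
from h import *
go((595,-110,230),81.8)"
```

```text
t 6.9 pos [579.8 -28.6 229.6] shift [-2.7  -7.83 -0.04] turn [-0.001 -0.    -0.004]
```

Emit:
carry_out:
  series: "1 -0.6 -2 0 0 0 0; 1 -1.2 -4 0 0 0 0; 1 -1.8 -6 0 0 0 0; 1 -2.4 -7.2 0 0 0 0; 1 -2.6 -7.7 0 0 0 0; 1 -2.6 -7.7 0 0 0 0; 1 -2.6 -7.7 0 0 0 0; 1 -2.6 -7.7 0 0 0 0"

```text
t: 7.57
position: [594.5, -104.5, 229.6]
orientation: [3.141, -0.001, 2.999]
contact_force: [-0.2, -0.3, -4.0]
width: 0.083
finger_force: 30.0
```

```bash
python3 - <<'E'
from h import *
ctrl.camera('wrist')
s=ctrl.sense();im,d=ctrl.camera('wrist');P=cloud('wrist',d,s);cv2.imwrite('pics/w2.png',im);np.savez('w2.npz',im=im,d=d,P=P,p=s['position'],o=s['orientation'])
print(s['position'],s['orientation'])
hsv=cv2.cvtColor(im,cv2.COLOR_BGR2HSV);H,S,V=[hsv[...,i].astype(int) for i in range(3)]
m=(d>0)&((H<8)|(H>172))&(S>150)&(P[...,2]>115)&(P[...,2]<135)
print('top',m.sum(),np.median(P[m],0),cv2.minAreaRect(P[m][:,:2].astype(np.float32)))
m=(d>0)&(H>12)&(H<32)&(S>90)&(P[...,2]>185)&(P[...,2]<275)&(np.hypot(P[...,0]-590,P[...,1]+150)<80)
q=P[m];print('leaf',m.sum(),np.percentile(q,[1,50,99],axis=0).round(1),cv2.minAreaRect(q[:,:2].astype(np.float32)))
E
```

```text
[ 594.57949095 -104.48757511  229.77446933] [ 3.14113136e+00 -1.96866098e-04  2.99908399e+00]
top 9191 [ 562.77115713 -268.58819266  125.04303636] ((568.5858154296875, -270.145263671875), (56.22233200073242, 119.1390380859375), 80.7988052368164)
leaf 6792 [[ 565.5 -175.1  203.9]
 [ 577.7 -124.6  215.9]
 [ 611.6  -97.8  271.1]] ((584.9616088867188, -138.6900634765625), (80.23125457763672, 44.85814666748047), 78.86109161376953)
```

View pics/w2.png

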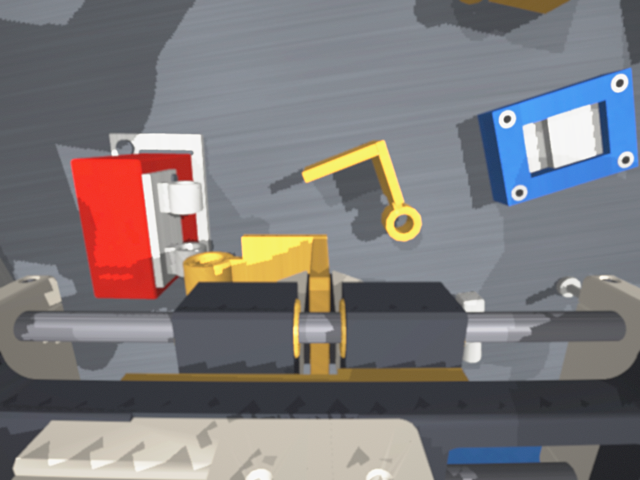

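The wrist view shows the held leaf with its knuckle at (265,208), plate at (255,285) and flange at (290,320). The jamb knuckles are at (197,180) and (260,190). I check the leaf for tilt and fit both bore centres.

```bash
python3 - <<'E'
from h import *
z=np.load('w2.npz');im,d,P,p,o=[z[k] for k in ('im','d','P','p','o')]
T=tool(dict(position=p,orientation=o));L=(P-T[:3,3])@T[:3,:3]   # tool coords
hsv=cv2.cvtColor(im,cv2.COLOR_BGR2HSV);H,S,V=[hsv[...,i].astype(int) for i in range(3)]
g=(d>0)&(H>12)&(H<32)&(S>90)&(np.abs(L[...,2])<60)&(np.abs(L[...,1])<110)&(np.abs(L[...,0])<60)
# print coarse grid of tool coords over leaf
for r in range(235,300,7):
    print(r,[(c,)+tuple(np.round(L[r,c]).astype(int)) for c in range(190,335,13) if g[r,c]])
print('jamb knuckles (world)')
k=(d>0)&(S<70)&(V>60)&(P[...,2]>90)&(P[...,2]<130)&(P[...,1]>-245)&(P[...,1]<-190)
q=P[k];print(k.sum(),np.percentile(q,[1,50,99],axis=0).round(1))
for r in range(175,285,8):
    print(r,[(c,)+tuple(np.round(P[r,c]).astype(int)) for c in range(150,215,8) if k[r,c]])
E
```

```text
235 [(255, np.int64(25), np.int64(-35), np.int64(17)), (268, np.int64(25), np.int64(-28), np.int64(17)), (281, np.int64(25), np.int64(-21), np.int64(18)), (294, np.int64(25), np.int64(-14), np.int64(17)), (307, np.int64(25), np.int64(-7), np.int64(17)), (320, np.int64(25), np.int64(0), np.int64(17))]
242 [(242, np.int64(22), np.int64(-42), np.int64(14)), (255, np.int64(21), np.int64(-35), np.int64(15)), (268, np.int64(22), np.int64(-28), np.int64(14)), (281, np.int64(22), np.int64(-21), np.int64(15)), (294, np.int64(21), np.int64(-14), np.int64(15)), (307, np.int64(21), np.int64(-7), np.int64(15)), (320, np.int64(25), np.int64(0), np.int64(4))]
249 [(255, np.int64(17), np.int64(-35), np.int64(15)), (268, np.int64(18), np.int64(-28), np.int64(15)), (281, np.int64(17), np.int64(-21), np.int64(15)), (294, np.int64(17), np.int64(-14), np.int64(15)), (307, np.int64(18), np.int64(-7), np.int64(15)), (320, np.int64(25), np.int64(0), np.int64(-7))]
256 [(190, np.int64(12), np.int64(-73), np.int64(20)), (203, np.int64(10), np.int64(-67), np.int64(24)), (216, np.int64(10), np.int64(-60), np.in
[... 5006 characters left out ...]
8, np.int64(593), np.int64(-241), np.int64(122)), (166, np.int64(597), np.int64(-239), np.int64(114)), (174, np.int64(597), np.int64(-231), np.int64(116)), (182, np.int64(597), np.int64(-222), np.int64(120)), (190, np.int64(598), np.int64(-216), np.int64(119))]
263 [(158, np.int64(600), np.int64(-243), np.int64(123)), (166, np.int64(604), np.int64(-241), np.int64(114)), (174, np.int64(605), np.int64(-235), np.int64(112))]
271 [(158, np.int64(607), np.int64(-244), np.int64(124)), (166, np.int64(611), np.int64(-243), np.int64(114)), (174, np.int64(613), np.int64(-237), np.int64(112)), (182, np.int64(611), np.int64(-226), np.int64(120))]
279 [(166, np.int64(618), np.int64(-244), np.int64(117))]
```

```bash
cat > fit.py <<'E'
from h import *
from scipy.optimize import least_squares
def jamb(P,im,d,c=(577,-216)):
    hsv=cv2.cvtColor(im,cv2.COLOR_BGR2HSV);S,V=hsv[...,1].astype(int),hsv[...,2]
    k=(d>0)&(S<70)&(V>50)&(P[...,2]>98)&(P[...,2]<125)
    a0=np.radians(81.5)
    u=np.array([np.cos(a0),np.sin(a0)]);w=np.array([-u[1],u[0]])
    X=(P[...,:2]-c)@u;Y=(P[...,:2]-c)@w
    k&=(X>-12)&(X<17)&(abs(Y)<44)&(abs(Y)>13)
    q=P[k];Yk=Y[k]
    # surface points of the cylinders, away from the end faces
    s=q[(abs(Yk)>19)&(abs(Yk)<37)]
    f=lambda v:np.hypot(((s[:,:2]-c)@np.array([np.cos(v[0]),np.sin(v[0])]))-v[1],s[:,2]-v[2])-14
    r=least_squares(f,[a0,0,105],loss='soft_l1',f_scale=1)
    print('n',len(s),'yaw',np.degrees(r.x[0]).round(2),'dx',r.x[1].round(2),'z',r.x[2].round(2),'rms',np.sqrt(np.median(r.fun**2)).round(2))
    a=r.x[0];u=np.array([np.cos(a),np.sin(a)]);w=np.array([-u[1],u[0]]);y=(q[:,:2]-c)@w
    for sg in (1,-1):
        t=y[y*sg>0]
        print(' side',sg,len(t),np.percentile(t,[1,3,50,97,99]).round(1))
    print(' bore xy (before y corr)',(c+r.x[1]*u).round(2),'w',w.round(3))
E
python3 - <<'E'
from fit import *
for f in ['w2','scene0','side0']:
    z=np.load(f+'.npz');print(f);jamb(z['P'],z['im'],z['d'])
E
```

```text
w2
n 993 yaw 81.16 dx -1.49 z 105.9 rms 0.43
 side 1 1016 [15.7 16.4 28.3 38.4 38.6]
 side -1 480 [-39.9 -38.5 -19.5 -16.6 -16.5]
 bore xy (before y corr) [ 576.77 -217.47] w [-0.988  0.154]
scene0
n 170 yaw 81.01 dx -2.07 z 104.31 rms 0.83
 side 1 141 [13.4 13.8 21.  36.8 37.6]
 side -1 153 [-43.3 -43.  -35.1 -20.4 -20.2]
 bore xy (before y corr) [ 576.68 -218.05] w [-0.988  0.156]
side0
n 137 yaw 80.63 dx -1.11 z 103.58 rms 0.93
 side 1 95 [14.8 14.9 27.4 37.9 38.1]
 side -1 89 [-40.3 -39.7 -27.3 -17.9 -17.6]
 bore xy (before y corr) [ 576.82 -217.1 ] w [-0.987  0.163]
```

```bash
python3 -c "
from h import *
go((586.8,-156.2,180),81.1)"
```

```text
t 7.67 pos [ 594.6 -104.6  229.8] shift [ 0.04 -5.22  4.98] turn [ 0.    -0.     0.013]
```

Emit:
carry_out:
  series: "1 0 -1.3 1.2 0 0 0.01; 1 0 -2.6 2.5 0 0 0.01; 1 0 -3.9 3.7 0 0 0.01; 1 0 -4.8 4.6 0 0 0.01; 1 0 -5.2 5 0 0 0.01; 1 0 -5.2 5 0 0 0.01; 1 0 -5.2 5 0 0 0.01; 1 0 -5.2 5 0 0 0.01"

```text
t: 8.33
position: [587.8, -156.6, 180.6]
orientation: [3.141, 0.001, 2.988]
contact_force: [0.0, 0.7, -4.7]
width: 0.085
finger_force: 30.0
```

```bash
cat > leaf.py <<'E'
from fit import *
def leaf(P,im,d,s):
    T=tool(s);L=(P-T[:3,3])@T[:3,:3]
    hsv=cv2.cvtColor(im,cv2.COLOR_BGR2HSV);H,S=[hsv[...,i].astype(int) for i in range(2)]
    g=(d>0)&(H>12)&(H<32)&(S>90)
    k=g&(L[...,1]<-48)&(L[...,1]>-80)&(abs(L[...,0])<20)&(L[...,2]>0)&(L[...,2]<18)
    q=L[k];f=lambda v:np.hypot(q[:,1]-v[0],q[:,2]-v[1])-14
    r=least_squares(f,[-62,18.5],loss='soft_l1',f_scale=1)
    m=g&(L[...,1]<-8)&(L[...,1]>-40)&(L[...,0]<23)&(L[...,0]>0)&(L[...,2]>10)&(L[...,2]<19)
    pl=np.linalg.lstsq(np.c_[L[m][:,:2],np.ones(m.sum())],L[m][:,2],rcond=None)[0]
    e=g&(L[...,1]<-8)&(L[...,1]>-40)&(L[...,2]>10)&(L[...,2]<24)
    print('bore tool y,z',r.x.round(2),'n',len(q),'knuckle face x',np.percentile(q[:,0],97).round(1),'plate edge x',np.percentile(L[e][:,0],98).round(1) if e.any() else '','plate slope',pl[:2].round(3),'z0',pl[2].round(1))
    return r.x
E
python3 - <<'E'
from leaf import *
z=np.load('w2.npz');leaf(z['P'],z['im'],z['d'],dict(position=z['p'],orientation=z['o']))
s=ctrl.sense();im,d=ctrl.camera('wrist');P=cloud('wrist',d,s);cv2.imwrite('pics/w3.png',im)
leaf(P,im,d,s);jamb(P,im,d)
go((586.8,-156.2,124),81.1)
E
```

```text
bore tool y,z [-62.08  18.24] n 1087 knuckle face x 11.8 plate edge x 24.8 plate slope [ 0.001 -0.003] z0 14.5
bore tool y,z [-62.06  18.18] n 1089 knuckle face x 11.8 plate edge x 24.8 plate slope [-0.002 -0.001] z0 14.6
n 1034 yaw 81.12 dx -1.21 z 105.84 rms 0.38
 side 1 1474 [15.7 16.2 28.7 39.1 39.2]Traceback (most recent call last):
  File "<stdin>", line 4, in <module>
  File "fit.py", line 19, in jamb
    print(' side',sg,len(t),np.percentile(t,[1,3,50,97,99]).round(1))
                            ~~~~~~~~~~~~~^^^^^^^^^^^^^^^^^^
    return _quantile_unchecked(
        a, q, axis, out, overwrite_input, method, keepdims, weights)
    return _ureduce(a,
                    func=_quantile_ureduce_func,
    ...<5 lines>...
                    overwrite_input=overwrite_input,
                    method=method)
    r = func(a, **kwargs)
    result = _quantile(arr,
                       quantiles=q,
    ...<2 lines>...
                       out=out,
                       weights=wgt)
    slices_having_nans = np.isnan(arr[-1, ...])
                                  ~~~^^^^^^^^^
IndexError: index -1 is out of bounds for axis 0 with size 0
```

View pics/w3.png

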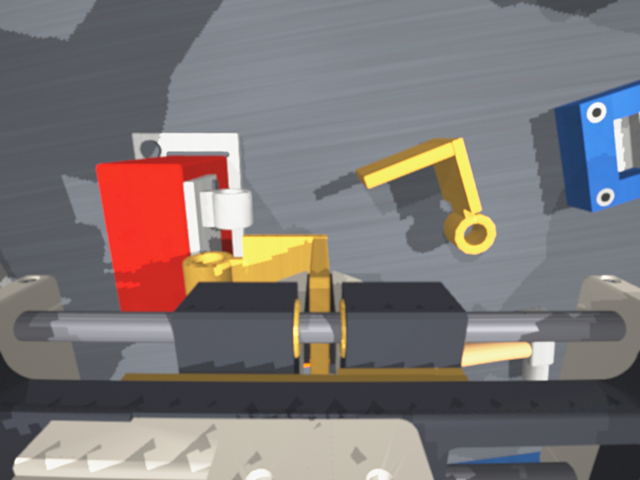

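The leaf is level over the jamb: its knuckle is at (262,208), directly in line with the near jamb knuckle at (208,232). The fit agrees with the earlier ones, so I lower it.

```bash
python3 -c "
from h import *
go((586.8,-156.1,123.7),81.1)"
```

```text
t 8.38 pos [ 587.8 -156.6  180.6] shift [0.12 0.04 5.69] turn [0.    0.002 0.002]
```

Emit:
carry_out:
  series: "1 0.1 0 0.6 0 0 0; 1 0.1 0 1.2 0 0 0; 1 0.1 0 1.8 0 0 0; 1 0.1 0 2.4 0 0 0; 1 0.1 0 3 0 0 0; 1 0.1 0 3.3 0 0 0; 1 0.1 0 3.5 0 0 0; 1 0.1 0 3.5 0 0 0"

```text
t: 9.05
position: [586.1, -157.0, 144.1]
orientation: [3.141, -0.001, 2.988]
contact_force: [0.9, 0.6, -4.1]
width: 0.083
finger_force: 30.0
```

```bash
python3 -c "
from leaf import *
s=ctrl.sense();im,d=ctrl.camera('wrist');P=cloud('wrist',d,s)
leaf(P,im,d,s)
go((586.8,-156.1,123.7),81.1);print(s['contact_force'])"
```

```text
bore tool y,z [-62.06  18.16] n 1110 knuckle face x 11.8 plate edge x 24.8 plate slope [ 0.001 -0.004] z0 14.5
t 9.1 pos [ 586.2 -157.1  144.5] shift [-0.04  0.1   2.08] turn [ 0.    -0.     0.001]
[ 0.89324909  0.59029198 -4.05952386]
```

Emit:
carry_out:
  series: "1 -0.05 0.1 0.4 0 0 0; 1 -0.05 0.1 0.8 0 0 0; 1 -0.05 0.1 1.2 0 0 0; 1 -0.05 0.1 1.6 0 0 0; 1 -0.05 0.1 1.9 0 0 0; 1 -0.05 0.1 2.1 0 0 0; 1 -0.05 0.1 2.1 0 0 0; 1 -0.05 0.1 2.1 0 0 0"

```text
t: 9.77
position: [586.9, -156.1, 123.6]
orientation: [3.141, -0.0, 2.988]
contact_force: [-0.5, 0.0, -3.8]
width: 0.083
finger_force: 30.0
```

```bash
python3 - <<'E'
from leaf import *
s=ctrl.sense();im,d=ctrl.camera('wrist');P=cloud('wrist',d,s);a=im
b=leaf(P,im,d,s)
go((586.8,-156.1,123.7),81.1);print(s['contact_force'],s['finger_force'])
T=tool(s);print('bore world',(T@np.array([-0.2,*b,1]))[:3].round(1))
try: jamb(P,im,d)
except IndexError: pass
i1,_=ctrl.camera('scene');i2,_=ctrl.camera('side')
f=lambda i:cv2.resize(i,(400,300),interpolation=cv2.INTER_CUBIC)
cv2.imwrite('pics/end.png',np.hstack([f(a[130:310,120:360]),f(i2[150:240,280:400])]))
E
```

```text
bore tool y,z [-62.1   18.17] n 1088 knuckle face x 11.8 plate edge x 24.8 plate slope [ 0.    -0.002] z0 14.5
t 9.82 pos [ 587.  -156.2  123.8] shift [0.02 0.   0.01] turn [0.    0.    0.002]
[-0.51414373  0.0171653  -3.765393  ] 29.989365935325623
bore world [ 577.6 -217.5  105.4]
n 1825 yaw 80.61 dx -1.58 z 105.9 rms 0.37
 side 1 2621 [15.6 16.3 29.1 39.  39.1]
```

View pics/end.png

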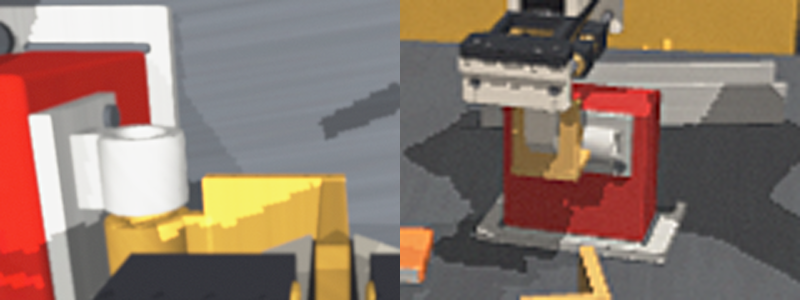

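The close view shows the brass knuckle at crop (235,145) directly in line with the steel knuckle at (175,140). The force is only the leaf's weight and the bore offset is about 1 mm, so I hand it in.

```bash
python3 -c "
from h import *
print(ctrl.job_done())"
```

```text
the job is handed in; nothing more can be done
None
```

I handed the job in at about 10 s with the leaf still gripped at 30 N and level. By my camera fit its knuckle is within about 1 mm of the jamb bore centre, with no jamb contact felt; the hand-in returned no verdict.

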